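# Seat a circuit panel in its jig and flip the toggle clamp shut on it

## Robot

A 7-joint arm with a two-finger parallel gripper is mounted at the origin on the work surface. World frame = base frame: x ahead of the robot, y to its left, z up, the work surface at z = 0. Lengths are in m, angles in rad, forces in N, time in s.
With the tool pointing down it reaches from about 0.35 to 0.9 m from the base axis. Payload 8.1 kg.
Tool frame: the origin (TCP) lies between the finger pads; the fingertips stand 11 mm ahead of it and the grasp point (between the pads) lies 8 mm behind it; z points along the fingers, y is the line along which they close (so a half turn about z gives the same grasp; the last joint's range is limited). The gripper opens to 92 mm and grips with 3 to 60 N. Pads are 19 mm wide; open, the fingers measure 130 mm over their backs; the gripper's body (75 mm by 190 mm) begins 47 mm behind the grasp point.
Start: joints at [-1.321, 0.434, 0.025, 1.573, -0.012, 1.134, -0.075], TCP at [0.216, 0.587, 0.206] pointing down, gripper open.
Joint ranges: [-2.62, 2.62], [-0.44, 2.09], [-1.27, 1.32], [0.08, 2.57], [-1.32, 4.46], [0.12, 2], [-2.74, 2.74]. Speed limits (rad/s): [2.22, 2.22, 3.01, 3.01, 3.14, 3.14, 3.14].

## Interface

Orientations are given as a rotation vector (axis times angle).
In Python, from cell import observe, get_image, camera_params, sign_off gives the robot as it stands.
- The arm moves only by the shell command python3 -m pendant 'ROWS' [FORCE]. ROWS is JSON, one flat list of numbers, 7 for each row, row after row: the shift along the tool's x, y, z in m, then the turn, a rotation vector about the tool's x, y, z in rad, then the finger opening in m, from 0 to 0.0918. In form: [dx, dy, dz, rx, ry, rz, jaw, dx, dy, dz, rx, ry, rz, jaw, ...]. A call has 1 to 10 rows; each row shifts and turns the commanded pose from where the row before left it, along the tool's axes as they then stand; what a row does not reach is not made up. A row lasts 1/8 s, in which the tool goes at most 62.5 mm and 10.7 degrees, less where a joint would pass 70% of its speed; a pose out of reach is approached as far as the arm can. A call is refused whole if a number of a shift passes 0.0625 or a number of a turn 0.188, either way. A call with a gripper value outside its range is refused whole. The fingers move at their own pace and stop on an object; FORCE is the grip in N (left out, the last holds). Time passes only in rows, so rows that do not move let the fingers close. It gives the time, the measured TCP pose, the force, the opening and the grip force at its end, in the units of the state.
- observe(): the state, without advancing time (a new reading comes with each control period).
- get_image(name): name is "scene" or "top" or "wrist"; returns the picture (400x640x3 uint8, red, green, blue); there is no depth.
- camera_params(name): a dict with "intrinsics" (3x3 intrinsics, pixels), "dist" ([k1, k2, p1, p2, k3] as OpenCV has them; the pictures are not rectified), "eye" and "rotation" of the camera in the world; the wrist camera has in their place "T_tool_cam" (4x4, takes a point from camera to tool coordinates, whose origin is the TCP and whose axes are the flange's). Camera axes: x right, y down, z forward; pixel columns grow to the right and rows downward; lengths in m; the calibration is good to about 2 mm. A picture is of the moment at which its call begins: read the wrist's pose just before it. camera_params takes no time and is no camera call.
- sign_off(): hands the job in; it is judged then, once.
The state is a dict: "clock": time; "joints": joint angles; "dq": joint speeds; "joint_efforts": joint torques, N m; "position": TCP position; "ee_rot": TCP orientation; "force": force on the tool from outside, world axes, zero at the start; "ft_torque": the same for the moment, N m; "width": opening from 0.0 (shut) to 1.0 (fully open); "gripper_force": force on a finger pad.
Only numpy, scipy, OpenCV 4.12 (cv2) and the standard library are available. Lean on these libraries where they do the work, as an engineer would, in place of code of your own. Each camera call takes 0.05 s, during which the arm holds its last target. There are 200 camera calls.

## Task

Slide the white circuit panel away from you between the jig's rails until you feel it bear on the back stop, and press it home there for a moment, gently, because its break-off bridges crack easily. Then flip the toggle clamp shut on it with one fingertip push on the handle, over and down until it snaps past centre, without letting it spring back on the way or leaning hard on it. Leave the panel clamped fully home and the other things on the mat where they are.

Things in the scene. Friction and masses are not known exactly. Their poses are not given: they have to be found in the camera images.
- panel_centre (a point): Centre (mid-thickness) of the loose white circuit panel, a rigid plate 120 mm long (its x, the sliding direction), 100 mm wide (y), 3 mm thick, about 65 g, with small boards, gold slots and holes in it and a plain 14 mm strip along each long side. It lies on the jig's base board between two edge rails, 1.5 mm play each side, and starts 12 to 40 mm short of the back stop.
- panel_edge (a point): Middle of the panel's near (-x) edge, at mid-thickness: where to push it, towards the panel's +x. The edge overhangs the base board, still by 10 mm or more once home, so a fingertip standing outside it may reach lower than the panel's underside; below is free space down to the mat. Sliding takes under 1 N.
- jig: Fixed plywood jig, origin at the centre of its underside, on the mat 2 mm above the bench. x: sliding direction of the panel, away from the robot; y: from the panel towards the clamp handle; z up. Base board 135 x 240 x 15 mm (x, y, z); on it edge rails 8 mm high, and the panel midway between them at y -55 mm. The toggle clamp stands at x = 0, its bar reaching over the panel.
- board_end (a point): Middle of the board's far edge between the rails, on its top, at x 67.5, y -55 mm in the jig's frame. The back stop, an aluminium bar 12 x 102 x 8 mm (x, y, z) across the rails, is screwed down in slots short of here and set anew each time: its face to the panel stands 25 to 42 mm before this point, not measured. Home is where the panel's far edge bears on it; it is rigid.
- clamp_handle (a joint): Handle angle, rad: 0 fully open (rising 63 degrees above level towards the jig's +y), 1.0 shut on its stop (still rising 6 degrees). Rise above level = 1.105 - value. Starts open and stays put while unloaded. With the panel home it resists from about 0.65, by at most some 8 N at the grip, until dead centre at 0.91: let go before, it springs back; past it, it snaps shut.
- clamp_pivot (a point): Centre of the handle's pivot pin, 43 mm above the jig's underside, at x 0, y 79 mm in the jig's frame; the handle turns here about the jig's x axis, closing from upright over towards +y and down.
- grip_top (a point): Point on the upper (-y) face of the handle's black grip where a fingertip pushes well: 92 mm from the pivot along the handle, 5.5 mm off its centre line. The grip reaches from 37 to 117 mm from the pivot and is 18 mm wide (along the jig's x) and 11 mm thick. The push goes square to this face. Free space on this side: the raised bar is over 80 mm away.
- clamp_pad: Rubber pad, 13 mm across, 9 mm high, sprung, at the foot of the spindle on the clamp's bar; origin at the centre of its underside. Raised while the clamp is open; shut, it bears on the strip along the panel's +y side with some 25 N.
- offcut: Bystander: loose piece of pale wood, 45 x 120 x 22 mm; origin at the centre of its underside.
- tape_roll: Bystander: loose roll of tape lying flat, 92 mm across, 25 mm high; origin at the centre of its underside.
- screwdriver: Bystander: loose screwdriver with a black handle, 170 mm long, lying along its x; origin under its middle.
- flux_jar: Bystander: loose small jar with a white lid, 48 mm across, 55 mm high; origin at the centre of its underside.
Mind the look-alikes: they are no part of the job. Of the things like the part that bears panel_centre, leave any that is purple; of the rest the larger one is meant.

How it is judged:
By the outcome, as a careful person would: the job done as asked, in the order asked, and still so for the second after the job is handed in, with the robot touching nothing.
It also fails if it takes over 54 s, if anything falls off the work surface, if the arm or the gripper's body presses on something with over 40 N, if the wrist force passes 120 N, or if a joint passes its speed limit or range.

## Working session

There is one attempt and no reset: what is moved stays moved. The work goes in short steps, Python scripts to look and compute and a shell command to move; the robot and the scene stay as the last step left them, time stands still between calls to the robot, and variables do not carry over. Pictures are saved under pics/ and viewed, at most 10 in all, crops included, and the job is handed in when it is done.

```bash
mkdir -p pics; ls
python3 - <<'E'
from cell import *
import cv2
for n in ("scene","top"):
    cv2.imwrite(f"pics/{n}0.png",cv2.cvtColor(get_image(n),cv2.COLOR_RGB2BGR))
    p=camera_params(n);print(n,p["eye"],p["rotation"],p["intrinsics"],p["dist"])
p=camera_params("wrist");print(p)
s=observe();print(s)
E
```

```text
pics
scene [1.25464081 0.09969823 0.82424215] [-1.66011734 -1.91727538  0.7718069 ] [[411.69132766   0.         322.38783918]
 [  0.         411.69132766 195.57765104]
 [  0.           0.           1.        ]] [-0.0825909  0.         0.         0.         0.       ]
top [ 0.50334834 -0.00148156  1.3634102 ] [-2.16909301  2.17837055 -0.07324941] [[452.50313803   0.         310.72912726]
 [  0.         452.50313803 207.65765404]
 [  0.           0.           1.        ]] [-0.01254372  0.          0.          0.          0.        ]
{'intrinsics': array([[316.97743884,   0.        , 320.40882245],
       [  0.        , 316.97743884, 196.63924184],
       [  0.        ,   0.        ,   1.        ]]), 'dist': array([0.01355914, 0.        , 0.        , 0.        , 0.        ]), 'T_tool_cam': array([[-1.21342255e-03, -9.57805707e-01, -2.87413910e-01,
         7.73749312e-02],
       [ 9.99998873e-01, -1.41617576e-03,  4.97540411e-04,
        -5.89943888e-06],
       [-8.83575657e-04, -2.87412982e-01,  9.57806346e-01,
        -1.79094806e-01],
       [ 0.00000000e+00,  0.00000000e+00,  0.00000000e+00,
         1.00000000e+00]])}
{'clock': 0.1, 'joints': array([-1.32059377,  0.43514346,  0.02497997,  1.57402423, -0.0116138 ,
        1.13400254, -0.07511444]), 'dq': array([ 1.27570594e-03, -3.36716243e-03,  1.06337921e-03, -2.35270407e-03,
       -5.17548272e-04,  4.00273183e-05,  8.49765478e-04]), 'joint_efforts': array([ 3.87810229e-03, -6.69132400e+01,  9.88493487e-01, -3.15144861e+01,
       -6.04976923e-02,  3.73188104e-02,  4.32644742e-05]), 'position': array([0.21583514, 0.58601655, 0.20562265]), 'ee_rot': array([-5.51435931e-01, -3.09268293e+00,  2.24029875e-03]), 'force': array([0.06619223, 0.20037481, 0.47007143]), 'ft_torque': array([-0.00322417,  0.00582658,  0.0251354 ]), 'gripper_force': 0.0, 'width': 0.9985469417398671}
```

View pics/scene0.png

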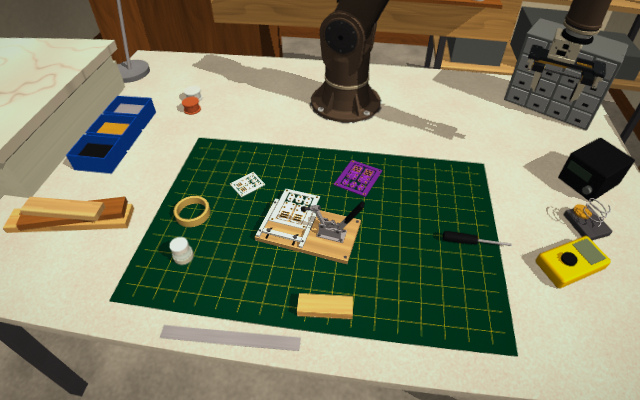

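View pics/top0.png

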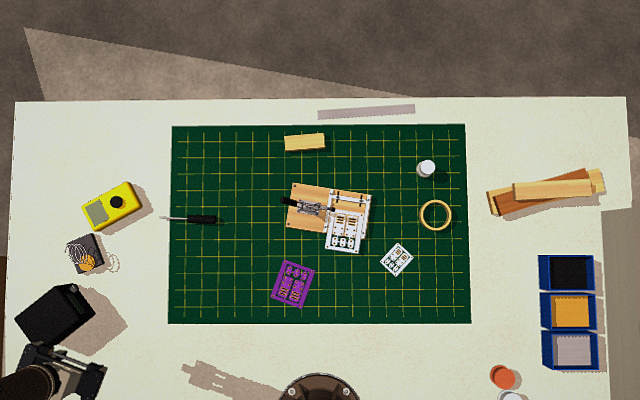

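Candidates in the top view are the white panel in the jig (348,232), the small white board (397,260) and the purple board (293,284). I choose the one in the jig, since it is the larger and not purple. Next, one close crop to check it.

```bash
cat > h.py <<'E'
import numpy as np, cv2
from cell import *
from scipy.spatial.transform import Rotation as R
def ray(n,px,pose=None):
    p=camera_params(n);K=p["intrinsics"];d=p["dist"]
    u=cv2.undistortPoints(np.array([[px]],float),K,d)[0,0];v=np.array([u[0],u[1],1])
    if n=="wrist":
        T=p["T_tool_cam"];Rt=R.from_rotvec(pose[1]).as_matrix()
        return pose[0]+Rt@T[:3,3],Rt@T[:3,:3]@v
    Rm=np.array(p["rotation"]);Rm=R.from_rotvec(Rm).as_matrix() if Rm.size==3 else Rm
    return np.array(p["eye"]),Rm@v
def onz(n,px,z,pose=None):
    e,v=ray(n,px,pose);return e+v*(z-e[2])/v[2]
def proj(n,P,pose=None):
    p=camera_params(n)
    if n=="wrist":
        T=p["T_tool_cam"];Rt=R.from_rotvec(pose[1]).as_matrix();e=pose[0]+Rt@T[:3,3];Rm=Rt@T[:3,:3]
    else: e=np.array(p["eye"]);Rm=R.from_rotvec(p["rotation"]).as_matrix()
    c=Rm.T@(np.array(P)-e);return cv2.projectPoints(c.reshape(1,1,3),np.zeros(3),np.zeros(3),p["intrinsics"],p["dist"])[0].ravel()
E
python3 - <<'E'
import cv2
from h import *
a=cv2.imread("pics/top0.png")[165:270,270:420]
b=cv2.imread("pics/scene0.png")[170:270,240:390]
cv2.imwrite("pics/crop1.png",cv2.resize(a,None,fx=5,fy=5,interpolation=cv2.INTER_CUBIC))
print(onz("top",(348,232),.018),proj("top",[.5,0,0]))
E
```

```text
[ 0.53929881 -0.09396272  0.018     ] [316.4019322  245.39287484]
```

View pics/crop1.png

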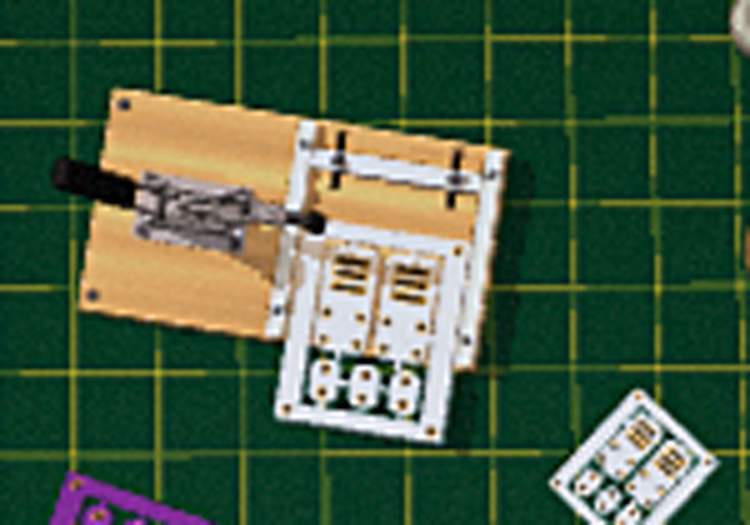

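The crop shows the white panel between the rails. Its near-edge corners are at crop (275,418) and (442,442). The board corners are at (110,88), (508,150), (80,308) and (475,370), and the stop bar runs from (310,158) to (480,185).

Run:
```python
from h import *
def t(c,z): return onz("top",(270+(c[0]+.5)/5-.5,165+(c[1]+.5)/5-.5),z)
fl,fr,nl,nr=[t(c,.017) for c in((110,88),(508,150),(80,308),(475,370))]
# left=+y
c=(fl+fr+nl+nr)/4
yx=(fl-fr+nl-nr)[:2]; xx=(fl-nl+fr-nr)[:2]
print(c,np.linalg.norm(yx)/2,np.linalg.norm(xx)/2)
a1=np.arctan2(-yx[0],yx[1]);a2=np.arctan2(xx[1],xx[0]);print(np.degrees([a1,a2]))
th=a1
ex=np.array([np.cos(th),np.sin(th)]);ey=np.array([-ex[1],ex[0]])
J=lambda p:((p[:2]-c[:2])@ex,(p[:2]-c[:2])@ey)
for q in((275,418),(442,442),(468,243)):print("panel",J(t(q,.0185)))
for q in((310,165),(480,190)):print("stop",J(t(q,.025)))
print("grip end",J(t((62,172),.15)))
s=observe();print(R.from_rotvec(s["ee_rot"]).as_matrix())
```

```text
[ 0.60421703 -0.03562636  0.017     ] 0.2392713207605275 0.1329866671930488
[-9.19016069 -8.5089988 ]
panel (np.float64(-0.11291660523433843), np.float64(-0.00673801604517381))
panel (np.float64(-0.11148685186941987), np.float64(-0.10636367768911067))
panel (np.float64(0.007486373234980635), np.float64(-0.104201433084263))
stop (np.float64(0.03835462859546066), np.float64(-0.004151373660343825))
stop (np.float64(0.03921686218639574), np.float64(-0.10601088427551375))
grip end (np.float64(0.0005346330168665321), np.float64(0.12940214324097793))
[[-9.38374996e-01  3.45618607e-01 -3.80423441e-04]
 [ 3.45618796e-01  9.38373988e-01 -1.38094209e-03]
 [-1.20299822e-04 -1.42732302e-03 -9.99998974e-01]]
```

The jig centre is at about (0.604, -0.036) with yaw about -9°. The panel's near edge is at jig x ≈ -0.112. First I close the fingers and yaw to match the jig, then work out the shift.

```bash
python3 -m pendant '[0,0,0,0,0,-0.096,0, 0,0,0,0,0,-0.096,0, 0,0,0,0,0,0,0]' 10
cat >> h.py <<'E'
C=np.array([.6042,-.0356,.002]);TH=np.radians(-9.0)
JR=R.from_euler("z",TH).as_matrix()
def w2j(p): return JR.T@(np.array(p)-C)
def go(j):
    "tool-frame shift from measured TCP to jig-frame point j (jig z above mat)"
    s=observe();Rt=R.from_rotvec(s["ee_rot"]).as_matrix()
    print("now jig",w2j(s["position"]).round(4),"yaw y",np.degrees(np.arctan2(-Rt[0,1],Rt[1,1])).round(2),"tool z",Rt[:,2].round(3))
    print("shift",(Rt.T@(C+JR@np.array(j)-s["position"])).round(4))
E
python3 -c "
from h import *
go([-.155,-.055,.2])"
```

```text
clock: 0.48
position: [0.216, 0.5862, 0.206]
ee_rot: [-0.254, -3.131, 0.001]
force: [0.9, 0.5, 0.1]
width: 0.725
gripper_force: 0.0
now jig [-0.4807  0.5534  0.204 ] yaw y -9.26 tool z [-0.    -0.001 -1.   ]
shift [-0.3284 -0.607   0.0043]
```

```bash
python3 -m pendant '[-0.01,-0.02,0,0,0,0,0, -0.02,-0.038,0,0,0,0,0, -0.02,-0.038,0,0,0,0,0, -0.02,-0.038,0,0,0,0,0, -0.02,-0.038,0,0,0,0,0, -0.02,-0.038,0,0,0,0,0, -0.02,-0.038,0,0,0,0,0, -0.02,-0.038,0,0,0,0,0, -0.02,-0.038,0,0,0,0,0, -0.02,-0.038,0,0,0,0,0]'
python3 -m pendant '[-0.02,-0.038,0,0,0,0,0, -0.02,-0.038,0,0,0,0,0, -0.02,-0.038,0,0,0,0,0, -0.02,-0.038,0,0,0,0,0, -0.02,-0.038,0,0,0,0,0, -0.02,-0.038,0,0,0,0,0, -0.016,-0.037,0,0,0,0,0, 0,0,0,0,0,0,0, 0,0,0,0,0,0,0]'
python3 - <<'E'
from h import *
go([-.155,-.055,.1])
s=observe();im=get_image("wrist");pose=(s["position"],s["ee_rot"])
np.save("w1.npy",np.array(pose));cv2.imwrite("pics/w1.png",cv2.cvtColor(im,cv2.COLOR_RGB2BGR))
for j in([-.112,-.005,.0165],[-.112,-.105,.0165],[-.0675,.12,.015],[0,.079,.043]):print(j,proj("wrist",C+JR@np.array(j),pose))
E
```

```text
clock: 1.72
position: [0.3458, 0.1974, 0.2064]
ee_rot: [0.257, 3.131, 0.001]
force: [0.6, 0.0, 0.4]
width: 0.007
gripper_force: 0.0
clock: 2.85
position: [0.4371, -0.084, 0.2061]
ee_rot: [-0.255, -3.131, -0.001]
force: [0.6, 0.3, 0.1]
width: 0.003
gripper_force: 0.0
now jig [-0.1575 -0.074   0.2041] yaw y -9.3 tool z [-0.001  0.    -1.   ]
shift [-0.0025  0.019   0.1042]
[-0.112, -0.005, 0.0165] [377.06844079 206.39382769]
[-0.112, -0.105, 0.0165] [295.04602686 206.93205443]
[-0.0675, 0.12, 0.015] [474.68292929 238.91529318]
[0, 0.079, 0.043] [444.82673849 298.73076193]
```

View pics/w1.png

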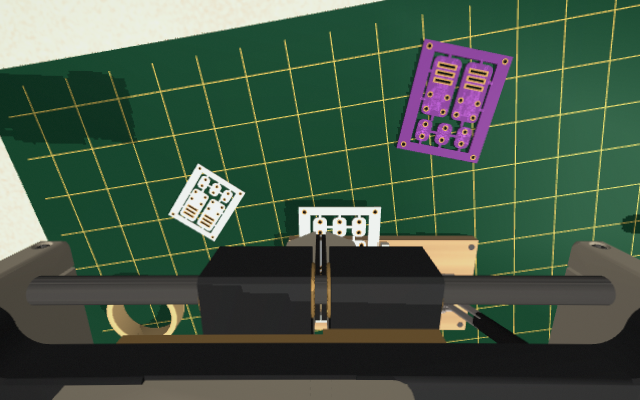

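The wrist view shows the near edge of the panel at (299..381, 207), within 4 px of the prediction. The small board at (207,202) and the purple one are well clear, so I can go down in front of the edge.

```bash
python3 -m pendant '[0.004,0.011,0.03,0,0,0,0, 0,0.01,0.04,0,0,0,0, 0,0,0.04,0,0,0,0, 0,0,0.035,0,0,0,0, 0,0,0.025,0,0,0,0, 0,0,0.013,0,0,0,0, 0,0,0,0,0,0,0, 0,0,0,0,0,0,0]'
python3 -c "
from h import *
go([-.121,-.053,.02])"
```

```text
clock: 3.9
position: [0.4374, -0.063, 0.0241]
ee_rot: [0.252, 3.13, 0.001]
force: [0.2, -0.3, 0.4]
width: 0.004
gripper_force: 0.0
now jig [-0.1605 -0.0532  0.0221] yaw y -9.2 tool z [ 0.001  0.    -1.   ]
shift [-0.0395  0.0003  0.0021]
```

```bash
python3 -m pendant '[-0.008,0,0.002,0,0,0,0, -0.012,0,0,0,0,0,0, -0.01,0,0,0,0,0,0, -0.003,0,0,0,0,0,0, -0.003,0,0,0,0,0,0, -0.003,0,0,0,0,0,0, -0.003,0,0,0,0,0,0, -0.003,0,0,0,0,0,0, -0.003,0,0,0,0,0,0, -0.002,0,0,0,0,0,0]'
python3 -c "
from h import *
go([-.121,-.053,.02]);print(observe()['force'])"
```

```text
clock: 5.15
position: [0.4863, -0.0713, 0.0213]
ee_rot: [0.252, 3.131, 0.0]
force: [-0.2, -0.5, 0.1]
width: 0.005
gripper_force: 0.0
now jig [-0.1109 -0.0537  0.0193] yaw y -9.22 tool z [ 0.  0. -1.]
shift [ 0.0102  0.0006 -0.0007]
[-0.21900526 -0.53456021  0.07384651]
```

```bash
python3 -m pendant '[-0.0015,0,0,0,0,0,0, -0.0015,0,0,0,0,0,0, -0.001,0,0,0,0,0,0]'; python3 -c "
from h import *
go([-.121,-.053,.02]);print(observe()['force'])"
```

```text
clock: 5.52
position: [0.4901, -0.0719, 0.0213]
ee_rot: [0.252, 3.131, 0.0]
force: [-0.3, 1.4, -0.3]
width: 0.004
gripper_force: 0.0
now jig [-0.107  -0.0537  0.0193] yaw y -9.22 tool z [ 0.  0. -1.]
shift [ 0.014   0.0006 -0.0007]
[-0.28681588  1.37190994 -0.342175  ]
```

```bash
cat > chk.py <<'E'
import sys
from h import *
s=observe();f=JR.T@s["force"];print("jig",w2j(s["position"]).round(4),"f",f.round(2))
sys.exit(abs(f[0])>1.8)
E
M="python3 -m pendant"
python3 -m pendant '[-0.001,0,0,0,0,0,0, -0.001,0,0,0,0,0,0]' >/dev/null; python3 chk.py &&
python3 -m pendant '[-0.001,0,0,0,0,0,0, -0.001,0,0,0,0,0,0]' >/dev/null && python3 chk.py &&
python3 -m pendant '[-0.001,0,0,0,0,0,0, -0.001,0,0,0,0,0,0]' >/dev/null && python3 chk.py &&
python3 -m pendant '[-0.001,0,0,0,0,0,0, -0.001,0,0,0,0,0,0]' >/dev/null && python3 chk.py &&
python3 -m pendant '[-0.001,0,0,0,0,0,0]' >/dev/null && python3 chk.py &&
python3 -m pendant '[-0.001,0,0,0,0,0,0]' >/dev/null && python3 chk.py &&
python3 -m pendant '[-0.001,0,0,0,0,0,0]' >/dev/null && python3 chk.py
```

```text
jig [-0.105  -0.0537  0.0193] f [-0.43 -0.88  0.47]False
```

```bash
sed -i 's/sys.exit(.*/sys.exit(int(abs(f[0])>1.8))/' chk.py
python3 -m pendant '[-0.001,0,0,0,0,0,0, -0.001,0,0,0,0,0,0]' >/dev/null && python3 chk.py &&
python3 -m pendant '[-0.001,0,0,0,0,0,0, -0.001,0,0,0,0,0,0]' >/dev/null && python3 chk.py &&
python3 -m pendant '[-0.001,0,0,0,0,0,0, -0.001,0,0,0,0,0,0]' >/dev/null && python3 chk.py &&
python3 -m pendant '[-0.001,0,0,0,0,0,0]' >/dev/null && python3 chk.py &&
python3 -m pendant '[-0.001,0,0,0,0,0,0]' >/dev/null && python3 chk.py &&
python3 -m pendant '[-0.001,0,0,0,0,0,0]' >/dev/null && python3 chk.py &&
python3 -m pendant '[-0.001,0,0,0,0,0,0]' >/dev/null && python3 chk.py &&
python3 -m pendant '[-0.001,0,0,0,0,0,0]' >/dev/null && python3 chk.py &&
python3 -m pendant '[-0.001,0,0,0,0,0,0]' >/dev/null && python3 chk.py &&
python3 -m pendant '[-0.001,0,0,0,0,0,0]' >/dev/null && python3 chk.py
```

```text
jig [-0.103  -0.0537  0.0193] f [ 0.18 -0.34 -0.15]
jig [-0.101  -0.0537  0.0193] f [-0.42  0.05 -0.18]
jig [-0.099  -0.0537  0.0193] f [-0.58 -0.92 -0.07]
jig [-0.098  -0.0537  0.0193] f [ 0.38 -0.02  0.8 ]
jig [-0.097  -0.0538  0.0193] f [-0.52 -0.05  0.55]
jig [-0.096  -0.0537  0.0193] f [ 0.33  0.37 -0.24]
jig [-0.095  -0.0538  0.0193] f [0.08 0.14 0.28]
jig [-0.094  -0.0538  0.0193] f [-0.48 -0.01  0.31]
jig [-0.093  -0.0537  0.0193] f [-0.63  1.01 -0.62]
jig [-0.092  -0.0537  0.0193] f [0.32 0.14 0.2 ]
```

```bash
python3 -m pendant '[-0.0007,0,0,0,0,0,0]' >/dev/null && python3 chk.py &&
python3 -m pendant '[-0.0007,0,0,0,0,0,0]' >/dev/null && python3 chk.py &&
python3 -m pendant '[-0.0007,0,0,0,0,0,0]' >/dev/null && python3 chk.py &&
python3 -m pendant '[-0.0007,0,0,0,0,0,0]' >/dev/null && python3 chk.py &&
python3 -m pendant '[-0.0007,0,0,0,0,0,0]' >/dev/null && python3 chk.py &&
python3 -m pendant '[-0.0007,0,0,0,0,0,0]' >/dev/null && python3 chk.py
python3 - <<'E'
from h import *
im=cv2.cvtColor(get_image("top"),cv2.COLOR_RGB2BGR)
cv2.imwrite("pics/t2.png",cv2.resize(im[165:270,270:420],None,fx=5,fy=5,interpolation=cv2.INTER_CUBIC))
E
```

```text
jig [-0.0913 -0.0538  0.0193] f [-0.04 -0.58  0.64]
jig [-0.0906 -0.0538  0.0193] f [-0.04  0.17 -0.91]
jig [-0.0899 -0.0538  0.0193] f [0.55 0.13 0.22]
jig [-0.0892 -0.0537  0.0193] f [ 0.06  0.02 -0.59]
jig [-0.0885 -0.0538  0.0193] f [ 0.47 -0.43  0.61]
jig [-0.0878 -0.0537  0.0193] f [ 0.15 -0.98 -0.17]
```

View pics/t2.png

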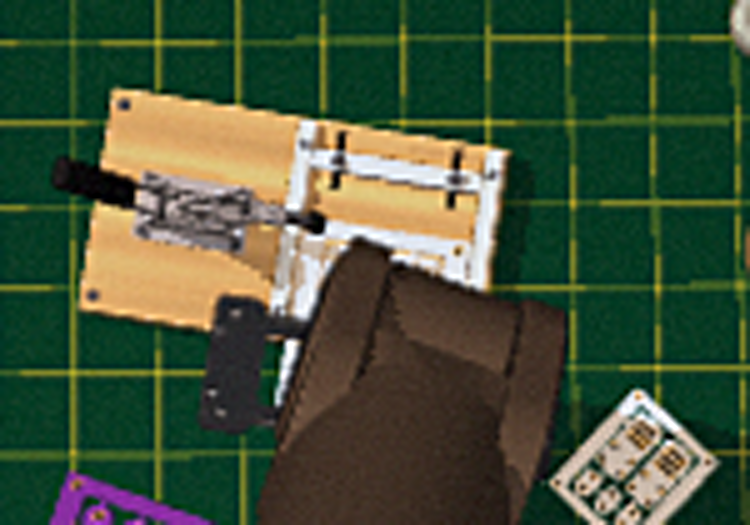

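The panel's far edge is still at crop (330,225) to (470,245), so it has not moved although the finger should be on it. I need another look, with scene and wrist in one composite.

Run:
```python
from h import *
s=observe();pose=(s["position"],s["ee_rot"])
a=cv2.cvtColor(get_image("scene"),cv2.COLOR_RGB2BGR);b=cv2.cvtColor(get_image("wrist"),cv2.COLOR_RGB2BGR)
tip=s["position"]+R.from_rotvec(s["ee_rot"]).apply([-.0095,0,.011])
print(tip,proj("scene",tip),proj("top",tip),proj("wrist",tip,pose))
a=cv2.resize(a[170:270,240:400],(640,400),interpolation=cv2.INTER_CUBIC)
b=b[100:300]
cv2.imwrite("pics/c3.png",np.vstack([a,b]))
```

```text
[ 0.51856698 -0.07652018  0.01035236] [297.72000562 202.32583045] [342.03934839 239.05536205] [320.44865707 240.35333681]
```

View pics/c3.png

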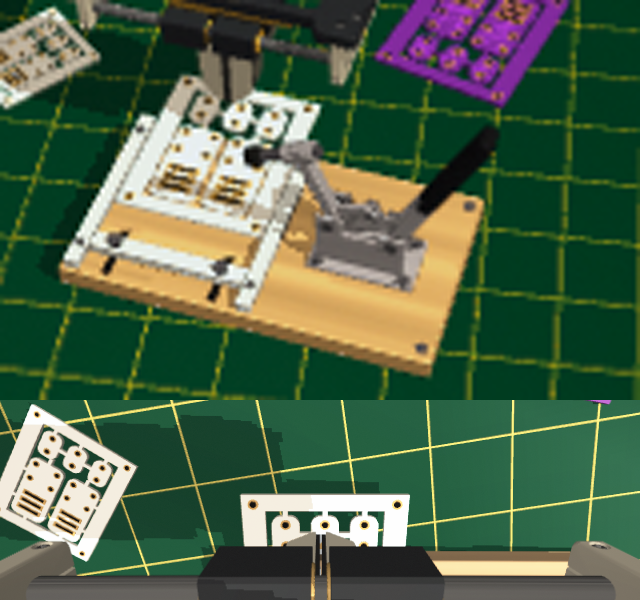

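Run:
```python
from h import *
s=observe();pose=(s["position"],s["ee_rot"])
Rt=R.from_rotvec(s["ee_rot"])
for dx in(-.0095,0,.0095):
  for dz in (-.01,0.,.011):
    p=s["position"]+Rt.apply([dx,0,dz]);q=proj("scene",p);print(dx,dz,"scene crop",((q-[240,170])*4).round(),"wrist comp",(proj("wrist",p,pose)+[0,300]).round())
for z in(.017,.0185,.03):
  print(z,[w2j(onz("wrist",(x,194),z,pose)).round(4) for x in(241,409)])
im=cv2.imread("pics/c3.png")
for n,c in(("a",im[40:170,130:340]),("b",im[460:560,200:440])):cv2.imwrite(f"pics/{n}.png",c)
cv2.imwrite("pics/z4.png",np.vstack([cv2.resize(im[50:150,150:350],(640,320),interpolation=cv2.INTER_CUBIC),cv2.resize(im[475:555,220:420],(640,256),interpolation=cv2.INTER_CUBIC)]))
```

```text
-0.0095 -0.01 scene crop [230. 108.] wrist comp [320. 555.]
-0.0095 0.0 scene crop [230. 118.] wrist comp [320. 548.]
-0.0095 0.011 scene crop [231. 129.] wrist comp [320. 540.]
0 -0.01 scene crop [234.  98.] wrist comp [320. 541.]
0 0.0 scene crop [235. 108.] wrist comp [320. 534.]
0 0.011 scene crop [236. 119.] wrist comp [320. 527.]
0.0095 -0.01 scene crop [239.  88.] wrist comp [320. 525.]
0.0095 0.0 scene crop [240.  98.] wrist comp [320. 519.]
0.0095 0.011 scene crop [240. 110.] wrist comp [320. 513.]
0.017 [array([-0.1121, -0.1015,  0.015 ]), array([-0.1115, -0.0003,  0.015 ])]
0.0185 [array([-0.1125, -0.1011,  0.0165]), array([-0.112 , -0.0008,  0.0165])]
0.03 [array([-0.1158, -0.0981,  0.028 ]), array([-0.1153, -0.0041,  0.028 ])]
```

View pics/z4.png

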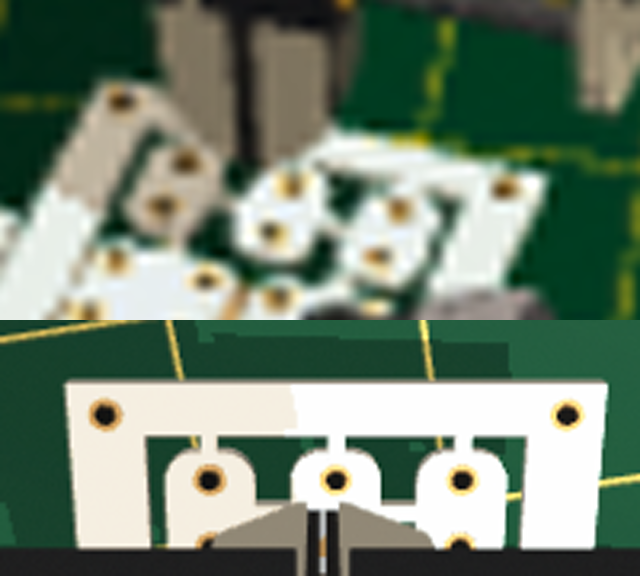

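Wrist and scene views agree that the panel is unmoved (near edge at jig x = -0.112). The fingertips end above it, about 25 mm higher than the stated 11 mm offset would put them. I will back off and find the tip height by touching the mat gently.

```bash
sed -i 's/sys.exit(.*/sys.exit(int(np.abs(f[[0,2]]).max()>1.8))/' chk.py
python3 -m pendant '[0.02,0,0,0,0,0,0, 0.03,0,0,0,0,0,0, 0.02,0,0,0,0,0,0, 0,0,0.003,0,0,0,0, 0,0,0.003,0,0,0,0, 0,0,0,0,0,0,0]' && python3 chk.py && 
python3 -m pendant '[0,0,0.001,0,0,0,0]' >/dev/null && python3 chk.py &&
python3 -m pendant '[0,0,0.001,0,0,0,0]' >/dev/null && python3 chk.py &&
python3 -m pendant '[0,0,0.001,0,0,0,0]' >/dev/null && python3 chk.py &&
python3 -m pendant '[0,0,0.001,0,0,0,0]' >/dev/null && python3 chk.py &&
python3 -m pendant '[0,0,0.001,0,0,0,0]' >/dev/null && python3 chk.py &&
python3 -m pendant '[0,0,0.001,0,0,0,0]' >/dev/null && python3 chk.py
python3 - <<'E'
from h import *
s=observe();pose=(s["position"],s["ee_rot"]);Rt=R.from_rotvec(s["ee_rot"])
for dx in(-.0095,.0095):
  for dz in (-.018,.011):
    p=s["position"]+Rt.apply([dx,0,dz]);print(dx,dz,"crop",((proj("scene",p)-[240,130])*5).round())
a=cv2.cvtColor(get_image("scene"),cv2.COLOR_RGB2BGR)
cv2.imwrite("pics/s5.png",cv2.resize(a[130:230,240:370],(650,500),interpolation=cv2.INTER_CUBIC))
E
```

```text
clock: 9.05
position: [0.4408, -0.064, 0.0151]
ee_rot: [0.252, 3.131, -0.0]
force: [-0.6, 0.5, 0.7]
width: 0.009
gripper_force: 0.0
jig [-0.157  -0.0536  0.0131] f [-0.63  0.37  0.75]
jig [-0.1572 -0.0536  0.0122] f [-0.2   0.19 -1.22]
jig [-0.1576 -0.0535  0.0112] f [0.76 0.27 0.62]
jig [-0.1578 -0.0535  0.0102] f [0.58 0.74 0.03]
jig [-0.1579 -0.0535  0.0093] f [ 0.13 -0.29  0.05]
jig [-0.1578 -0.0535  0.0083] f [-0.04 -0.53 -0.54]
jig [-0.1579 -0.0535  0.0073] f [-0.64  0.39  0.32]
-0.0095 -0.018 crop [330. 252.]
-0.0095 0.011 crop [332. 289.]
0.0095 -0.018 crop [341. 230.]
0.0095 0.011 crop [343. 267.]
```

View pics/s5.png

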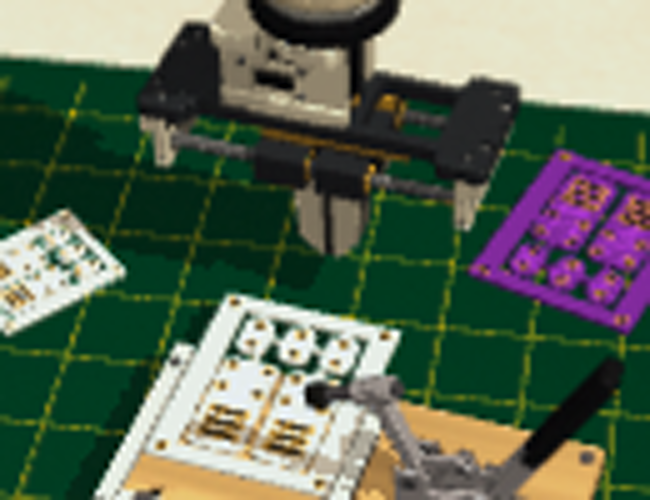

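The tip is at crop (335,253), which matches an offset of about -18 mm and not +11 mm. At the stated offset it would already be in the mat, yet the force is zero. I continue the gentle touch-down to calibrate the tip.

```bash
python3 -m pendant '[0,0,0.002,0,0,0,0, 0,0,0.002,0,0,0,0, 0,0,0.002,0,0,0,0]' >/dev/null && python3 chk.py &&
python3 -m pendant '[0,0,0.002,0,0,0,0, 0,0,0.002,0,0,0,0]' >/dev/null && python3 chk.py &&
python3 -m pendant '[0,0,0.001,0,0,0,0, 0,0,0.001,0,0,0,0]' >/dev/null && python3 chk.py &&
python3 -m pendant '[0,0,0.001,0,0,0,0]' >/dev/null && python3 chk.py &&
python3 -m pendant '[0,0,0.001,0,0,0,0]' >/dev/null && python3 chk.py &&
python3 -m pendant '[0,0,0.001,0,0,0,0]' >/dev/null && python3 chk.py &&
python3 -m pendant '[0,0,0.001,0,0,0,0]' >/dev/null && python3 chk.py &&
python3 -m pendant '[0,0,0.001,0,0,0,0]' >/dev/null && python3 chk.py &&
python3 -m pendant '[0,0,0.001,0,0,0,0]' >/dev/null && python3 chk.py &&
python3 -m pendant '[0,0,0.001,0,0,0,0]' >/dev/null && python3 chk.py
```

```text
jig [-0.1579 -0.0535  0.0012] f [ 0.71  0.82 -0.47]
jig [-0.1579 -0.0535 -0.0028] f [0.82 0.99 0.81]
jig [-0.1578 -0.0535 -0.0047] f [ 0.07  0.1  -0.8 ]
jig [-0.1578 -0.0535 -0.0057] f [ 1.12 -0.08 -0.04]
jig [-0.1578 -0.0535 -0.0067] f [-0.47  0.34  0.31]
jig [-0.1579 -0.0535 -0.0077] f [ 0.43 -0.21  0.4 ]
jig [-0.1578 -0.0535 -0.0087] f [-0.73 -0.11  0.29]
jig [-0.1578 -0.0535 -0.0097] f [-0.03 -0.28  0.52]
jig [-0.1579 -0.0535 -0.0107] f [-0.65  0.29  0.32]
jig [-0.1579 -0.0535 -0.0118] f [ 0.09  0.39 -0.8 ]
```

```bash
python3 -m pendant '[0,0,0.001,0,0,0,0]' >/dev/null && python3 chk.py &&
python3 -m pendant '[0,0,0.001,0,0,0,0]' >/dev/null && python3 chk.py &&
python3 -m pendant '[0,0,0.001,0,0,0,0]' >/dev/null && python3 chk.py &&
python3 -m pendant '[0,0,0.001,0,0,0,0]' >/dev/null && python3 chk.py &&
python3 -m pendant '[0,0,0.001,0,0,0,0]' >/dev/null && python3 chk.py &&
python3 -m pendant '[0,0,0.001,0,0,0,0]' >/dev/null && python3 chk.py &&
python3 -m pendant '[0,0,0.001,0,0,0,0]' >/dev/null && python3 chk.py &&
python3 -m pendant '[0,0,0.001,0,0,0,0]' >/dev/null && python3 chk.py
```

```text
jig [-0.1579 -0.0535 -0.0127] f [ 0.05 -0.6  -0.66]
jig [-0.1579 -0.0535 -0.0138] f [-1.27  0.24  0.46]
jig [-0.1579 -0.0535 -0.0148] f [-0.47 -0.43 -0.38]
jig [-0.1579 -0.0535 -0.0158] f [-0.12  0.05 -0.14]
jig [-0.1579 -0.0535 -0.0168] f [0.98 0.41 0.3 ]
jig [-0.1578 -0.0535 -0.0177] f [ 0.29  0.06 -0.68]
jig [-0.1578 -0.0535 -0.0187] f [-0.94  0.95 -0.05]
jig [-0.1579 -0.0535 -0.0197] f [-0.41 -0.45 -0.15]
```

```bash
cat > tip.py <<'E'
from h import *
s=observe();Rt=R.from_rotvec(s["ee_rot"]);P=s["position"]
for n in("scene",):
    im=get_image(n).astype(int)
    q=[proj(n,P+Rt.apply([-.0095,0,dz])) for dz in(-.03,-.02,-.01,0,.011)]
    print([x.round(1).tolist() for x in q])
    x=int(q[1][0])
    for c in(x-5,x-2,x+2,x+5):
        print(c,[(r,*im[r,c]) for r in range(int(q[0][1])-6,int(q[-1][1])+3)])
E
python3 tip.py
```

```text
[[306.2, 184.3], [306.3, 186.9], [306.4, 189.3], [306.5, 191.8], [306.6, 194.5]]
301 [(178, np.int64(124), np.int64(114), np.int64(92)), (179, np.int64(124), np.int64(114), np.int64(93)), (180, np.int64(124), np.int64(113), np.int64(93)), (181, np.int64(124), np.int64(114), np.int64(94)), (182, np.int64(124), np.int64(114), np.int64(93)), (183, np.int64(125), np.int64(114), np.int64(94)), (184, np.int64(72), np.int64(82), np.int64(62)), (185, np.int64(20), np.int64(47), np.int64(29)), (186, np.int64(3), np.int64(38), np.int64(21)), (187, np.int64(1), np.int64(38), np.int64(21)), (188, np.int64(2), np.int64(39), np.int64(23)), (189, np.int64(0), np.int64(57), np.int64(31)), (190, np.int64(0), np.int64(59), np.int64(32)), (191, np.int64(1), np.int64(59), np.int64(33)), (192, np.int64(222), np.int64(231), np.int64(223)), (193, np.int64(230), np.int64(237), np.int64(230)), (194, np.int64(231), np.int64(238), np.int64(231)), (195, np.int64(217), np.int64(225), np.int64(211)), (196, np.int64(229), np.int64(215), np.int64(162))]
304 [(178, np.int64(117), np.int64(106), np.int64(87)), (179, 
[... 2123 characters left out ...]
183, np.int64(124), np.int64(114), np.int64(93)), (184, np.int64(129), np.int64(118), np.int64(96)), (185, np.int64(148), np.int64(136), np.int64(110)), (186, np.int64(66), np.int64(79), np.int64(58)), (187, np.int64(33), np.int64(59), np.int64(22)), (188, np.int64(61), np.int64(76), np.int64(21)), (189, np.int64(95), np.int64(106), np.int64(23)), (190, np.int64(49), np.int64(89), np.int64(30)), (191, np.int64(44), np.int64(88), np.int64(30)), (192, np.int64(5), np.int64(61), np.int64(32)), (193, np.int64(45), np.int64(88), np.int64(30)), (194, np.int64(165), np.int64(195), np.int64(176)), (195, np.int64(228), np.int64(236), np.int64(228)), (196, np.int64(230), np.int64(237), np.int64(230))]
```

The tip apex is at scene row 187.3, so the fingers end about 19 mm behind the reported TCP. The tips are now just above the mat. I rise 4 mm and redo the push, this time below the panel's underside.

```bash
python3 -m pendant '[0,0,-0.004,0,0,0,0, -0.01,0,0,0,0,0,0, -0.012,0,0,0,0,0,0, -0.008,0,0,0,0,0,0, -0.0025,0,0,0,0,0,0, -0.0025,0,0,0,0,0,0, -0.0025,0,0,0,0,0,0]' && python3 chk.py && python3 -m pendant '[-0.0025,0,0,0,0,0,0, -0.0025,0,0,0,0,0,0, -0.0025,0,0,0,0,0,0, -0.0025,0,0,0,0,0,0, -0.002,0,0,0,0,0,0]' >/dev/null && python3 chk.py
python3 - <<'E'
from h import *
s=observe();pose=(s["position"],s["ee_rot"])
g=get_image("wrist").astype(int)
for c in (285,355):
  print(c,[(r,int(g[r,c].min())) for r in range(170,245,3)])
for x in(-.112,-.105,-.1,-.095,-.09): print(x,proj("wrist",C+JR@np.array([x,-.05,.018]),pose).round(1))
E
```

```text
clock: 13.52
position: [0.4765, -0.0697, -0.0138]
ee_rot: [-0.252, -3.131, -0.0]
force: [0.2, 0.9, -0.5]
width: 0.006
gripper_force: 0.2
jig [-0.1208 -0.0537 -0.0158] f [ 0.07  0.9  -0.51]
jig [-0.1082 -0.0537 -0.0157] f [-1.23  0.19  0.74]
285 [(170, 26), (173, 27), (176, 26), (179, 26), (182, 25), (185, 27), (188, 27), (191, 25), (194, 26), (197, 25), (200, 25), (203, 26), (206, 25), (209, 24), (212, 25), (215, 25), (218, 61), (221, 59), (224, 27), (227, 25), (230, 25), (233, 26), (236, 25), (239, 26), (242, 26)]
355 [(170, 43), (173, 43), (176, 43), (179, 43), (182, 42), (185, 42), (188, 43), (191, 42), (194, 43), (197, 42), (200, 41), (203, 84), (206, 116), (209, 151), (212, 139), (215, 142), (218, 141), (221, 106), (224, 82), (227, 70), (230, 53), (233, 40), (236, 40), (239, 39), (242, 39)]
-0.112 [327.8 253.3]
-0.105 [327.7 265.7]
-0.1 [327.7 274.3]
-0.095 [327.7 282.9]
-0.09 [327.7 291.3]
```

```bash
python3 -m pendant '[-0.001,0,0,0,0,0,0, -0.001,0,0,0,0,0,0]' >/dev/null && python3 chk.py &&
python3 -m pendant '[-0.001,0,0,0,0,0,0, -0.001,0,0,0,0,0,0]' >/dev/null && python3 chk.py &&
python3 -m pendant '[-0.001,0,0,0,0,0,0, -0.001,0,0,0,0,0,0]' >/dev/null && python3 chk.py &&
python3 -m pendant '[-0.001,0,0,0,0,0,0]' >/dev/null && python3 chk.py &&
python3 -m pendant '[-0.001,0,0,0,0,0,0]' >/dev/null && python3 chk.py &&
python3 -m pendant '[-0.001,0,0,0,0,0,0]' >/dev/null && python3 chk.py &&
python3 -m pendant '[-0.001,0,0,0,0,0,0]' >/dev/null && python3 chk.py &&
python3 -m pendant '[-0.001,0,0,0,0,0,0]' >/dev/null && python3 chk.py &&
python3 -m pendant '[-0.001,0,0,0,0,0,0]' >/dev/null && python3 chk.py
```

```text
jig [-0.1065 -0.0537 -0.0157] f [-1.08  0.34  0.79]
jig [-0.1044 -0.0537 -0.0157] f [-1.29  0.09  0.81]
jig [-0.1023 -0.0537 -0.0157] f [-0.39 -0.1   1.17]
jig [-0.1013 -0.0537 -0.0157] f [-1.5   0.46  0.36]
jig [-0.1003 -0.0537 -0.0157] f [-0.41  0.73  1.62]
jig [-0.0993 -0.0537 -0.0157] f [-1.6  -0.42  0.02]
jig [-0.0983 -0.0537 -0.0157] f [-0.57 -0.57  0.35]
jig [-0.0973 -0.0537 -0.0157] f [-1.26  0.4   0.63]
jig [-0.0963 -0.0537 -0.0157] f [-1.01  0.31  0.96]
```

The mean force is now about -1 N, so the panel is sliding. I continue in finer steps.

```bash
sed -i 's/>1.8/>2.7/' chk.py
python3 -m pendant '[-0.0007,0,0,0,0,0,0]' >/dev/null && python3 chk.py &&
python3 -m pendant '[-0.0007,0,0,0,0,0,0]' >/dev/null && python3 chk.py &&
python3 -m pendant '[-0.0007,0,0,0,0,0,0]' >/dev/null && python3 chk.py &&
python3 -m pendant '[-0.0007,0,0,0,0,0,0]' >/dev/null && python3 chk.py &&
python3 -m pendant '[-0.0007,0,0,0,0,0,0]' >/dev/null && python3 chk.py &&
python3 -m pendant '[-0.0007,0,0,0,0,0,0]' >/dev/null && python3 chk.py &&
python3 -m pendant '[-0.0007,0,0,0,0,0,0]' >/dev/null && python3 chk.py &&
python3 -m pendant '[-0.0007,0,0,0,0,0,0]' >/dev/null && python3 chk.py &&
python3 -m pendant '[-0.0007,0,0,0,0,0,0]' >/dev/null && python3 chk.py &&
python3 -m pendant '[-0.0007,0,0,0,0,0,0]' >/dev/null && python3 chk.py &&
python3 -m pendant '[-0.0007,0,0,0,0,0,0]' >/dev/null && python3 chk.py &&
python3 -m pendant '[-0.0007,0,0,0,0,0,0]' >/dev/null && python3 chk.py
```

```text
jig [-0.0956 -0.0537 -0.0157] f [-1.33  0.48  1.34]
jig [-0.095  -0.0537 -0.0157] f [-1.08  0.32  0.98]
jig [-0.0943 -0.0537 -0.0157] f [-1.11  0.13  1.26]
jig [-0.0943 -0.0537 -0.0158] f [-3.65  0.89  4.25]
```

The stop is felt: x stalls and the force is 3.7 N. I hold briefly with a slight press.

```bash
python3 -m pendant '[-0.0003,0,0,0,0,0,0, 0,0,0,0,0,0,0]' >/dev/null; python3 chk.py; python3 -m pendant '[0,0,0,0,0,0,0, 0,0,0,0,0,0,0]' >/dev/null; python3 chk.py
```

```text
jig [-0.0943 -0.0537 -0.0158] f [-6.38  0.42  4.15]
jig [-0.0943 -0.0538 -0.0158] f [-5.5   1.02  3.81]
```

Home is confirmed with about 6 N held for 0.5 s at the stop position the images gave. Now I back off and lift.

```bash
python3 -m pendant '[0.005,0,0,0,0,0,0, 0.025,0,0,0,0,0,0, 0.01,0,-0.03,0,0,0,0, 0,0,-0.05,0,0,0,0, 0,0,-0.05,0,0,0,0, 0,0,-0.05,0,0,0,0, 0,0,-0.03,0,0,0,0, 0,0,-0.01,0,0,0,0]'; python3 -c "
from h import *
go([-.0,.088,.2]);print(observe()['joints'].round(2))
r=1.105
for v in (0,.1,.2,.3,.4,.5,.6,.65,.7,.75,.8,.85,.9,.95,1):
  a=r-v;print(v,np.round([79+92*np.cos(a)-5.5*np.sin(a),43+92*np.sin(a)+5.5*np.cos(a)],1))"
```

```text
clock: 17.7
position: [0.4655, -0.0677, 0.2082]
ee_rot: [0.252, 3.127, 0.001]
force: [0.6, 0.2, -0.4]
width: 0.004
gripper_force: 0.0
now jig [-0.1319 -0.0534  0.2062] yaw y -9.21 tool z [ 0.004  0.001 -1.   ]
shift [-0.1314  0.1419  0.0069]
[-0.41  0.18  0.52  1.97 -0.1   1.02  1.57]
0 [115.4 127.7]
0.1 [123.7 123.6]
0.2 [131.5 118.7]
0.3 [138.8 113.1]
0.4 [145.5 106.8]
0.5 [151.5  99.8]
0.6 [156.9  92.3]
0.65 [159.2  88.4]
0.7 [161.4  84.3]
0.75 [163.4  80.1]
0.8 [165.1  75.9]
0.85 [166.6  71.5]
0.9 [168.   67.1]
0.95 [169.   62.6]
1 [169.9  58.1]
```

```bash
python3 -m pendant '[0,0,0,0,0,0.16,0]'; python3 -c "
from h import *
print(observe()['joints'].round(2))"
```

```text
clock: 17.82
position: [0.4647, -0.0676, 0.2066]
ee_rot: [0.506, 3.099, 0.001]
force: [-0.7, -0.7, -0.7]
width: 0.007
gripper_force: 0.0
[-0.43  0.18  0.54  1.97 -0.11  1.02  1.41]
```

```bash
python3 -m pendant '[0,0,0,0,0,0.176,0, 0,0,0,0,0,0.176,0, 0,0,0,0,0,0.176,0, 0,0,0,0,0,0.176,0, 0,0,0,0,0,0.176,0, 0,0,0,0,0,0.176,0, 0,0,0,0,0,0.176,0, 0,0,0,0,0,0.176,0, 0,0,0,0,0,0,0]'; python3 -c "
from h import *
go([-.0,.085,.185]);print(observe()['joints'].round(2))"
```

```text
clock: 18.95
position: [0.4639, -0.0676, 0.2055]
ee_rot: [-2.389, -2.04, 0.002]
force: [0.8, -0.2, 0.5]
width: 0.001
gripper_force: 0.0
now jig [-0.1336 -0.0536  0.2035] yaw y -98.99 tool z [-0.001 -0.001 -1.   ]
shift [0.1386 0.1336 0.0183]
[-0.62  0.2   0.78  1.98 -0.17  1.02  0.08]
```

```bash
python3 -m pendant '[0.015,0.015,0,0,0,0,0, 0.03,0.03,0,0,0,0,0, 0.035,0.033,0,0,0,0,0, 0.033,0.03,0,0,0,0,0, 0.019,0.019,0,0,0,0,0, 0.0066,0.0066,0.015,0,0,0,0, 0,0,0,0,0,0,0, 0,0,0,0,0,0,0]'
python3 - <<'E'
from h import *
go([0,.085,.106])
s=observe();Rt=R.from_rotvec(s["ee_rot"]);P=s["position"]
a=cv2.cvtColor(get_image("scene"),cv2.COLOR_RGB2BGR);b=cv2.cvtColor(get_image("top"),cv2.COLOR_RGB2BGR)
x0,y0=280,130
print("tip corner",(proj("scene",P+Rt.apply([.0095,0,-.020]))-[x0,y0])*5,"tip fwd",(proj("scene",P+Rt.apply([-.0095,0,-.020]))-[x0,y0])*5)
print("grip_top",(proj("scene",C+JR@np.array([0,.1154,.1277]))-[x0,y0])*5,"grip end",(proj("scene",C+JR@np.array([0,.079+.117*np.cos(1.105),.043+.117*np.sin(1.105)]))-[x0,y0])*5)
cv2.imwrite("pics/s6.png",cv2.resize(a[130:250,280:400],(600,600),interpolation=cv2.INTER_CUBIC))
E
```

```text
clock: 19.95
position: [0.6171, 0.047, 0.1911]
ee_rot: [-2.391, -2.038, 0.001]
force: [0.1, 0.2, -0.2]
width: 0.008
gripper_force: 0.0
now jig [-0.0002  0.0836  0.1891] yaw y -99.11 tool z [-0.001 -0.    -1.   ]
shift [0.0014 0.0002 0.0831]
tip corner [328.95378984 245.31848347] tip fwd [286.34671716 236.20690002]
grip_top [369.2114194  384.34152389] grip end [406.61710311 362.41652547]
```

View pics/s6.png

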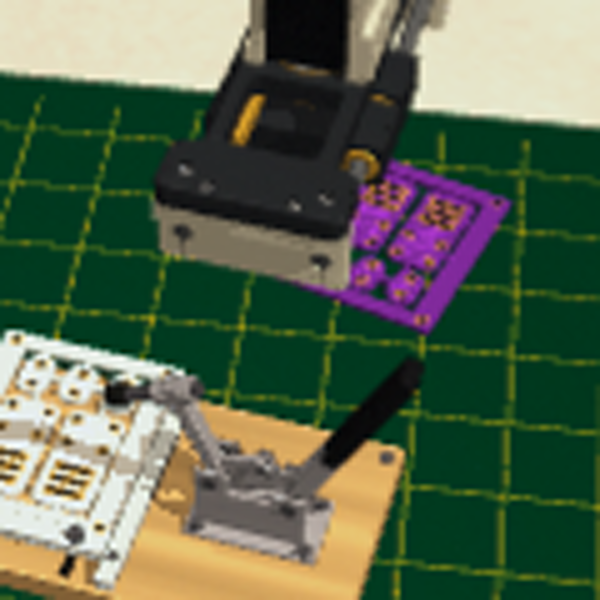

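Handle end is at crop (412,365) against a predicted (406,362), so the jig pose holds, with perhaps +2 mm in y. The panel sits at the stop bar. Now I go down beside the grip.

```bash
python3 -m pendant '[0,0,0.015,0,0,0,0, 0,0,0.025,0,0,0,0, 0,0,0.02,0,0,0,0, 0,0,0.015,0,0,0,0, 0,0,0.008,0,0,0,0, 0,0,0,0,0,0,0]'; python3 -c "
from h import *
go([0,.117-.0095,.128-.020])"
```

```text
clock: 20.8
position: [0.6178, 0.0481, 0.108]
ee_rot: [-2.39, -2.039, 0.001]
force: [-0.3, -0.0, 0.6]
width: 0.005
gripper_force: 0.0
now jig [0.0003 0.0848 0.106 ] yaw y -99.06 tool z [-0.001 -0.    -1.   ]
shift [ 0.0227 -0.0003 -0.002 ]
```

```bash
python3 -m pendant '[0.008,0,-0.001,0,0,0,0, 0.008,0,-0.001,0,0,0,0, 0.0067,0,0,0,0,0,0, 0.0083,0,0.0041,0,0,0,0, 0.0078,0,0.0049,0,0,0,0, 0.0073,0,0.0056,0,0,0,0, 0.0067,0,0.0063,0,0,0,0, 0.006,0,0.007,0,0,0,0, 0.0054,0,0.0075,0,0,0,0]'
python3 - <<'E'
from h import *
go([0,.1612-.0075,.0843-.020]); s=observe();print(JR.T@s["force"])
E
```

```text
clock: 21.92
position: [0.628, 0.1119, 0.0743]
ee_rot: [-2.39, -2.039, 0.0]
force: [-0.6, -0.5, 0.7]
width: 0.007
gripper_force: 0.2
now jig [0.0004 0.1495 0.0723] yaw y -99.05 tool z [-0.  0. -1.]
shift [ 0.0042 -0.0004  0.008 ]
[-0.49798977 -0.55370576  0.66045702]
```

```bash
python3 -m pendant '[0.0023,0,0.0039,0,0,0,0, 0.0022,0,0.0041,0,0,0,0, 0.002,0,0.0042,0,0,0,0]'
python3 - <<'E'
from h import *
go([0,.168-.0075,.0671-.020]); s=observe();print(JR.T@s["force"])
im=get_image("scene").astype(int)
for v in(0,.6,.75):
    a=1.105-v;q=proj("scene",C+JR@np.array([0,.079+.110*np.cos(a),.043+.11*np.sin(a)]));print(v,q.round(),im[int(round(q[1])),int(round(q[0]))])
E
```

```text
clock: 22.3
position: [0.629, 0.1178, 0.0628]
ee_rot: [-2.39, -2.039, -0.0]
force: [-2.7, -1.3, 5.6]
width: 0.006
gripper_force: 2.5
now jig [0.0005 0.1554 0.0608] yaw y -99.07 tool z [-0.  0. -1.]
shift [ 0.0051 -0.0005  0.0137]
[-2.44197696 -1.70545289  5.56224236]
0 [360. 204.] [67 53 33]
0.6 [378. 222.] [40 42 42]
0.75 [381. 227.] [35 36 36]
```

There is 5.6 N of resistance and the handle follows. I continue through dead centre.

```bash
python3 -m pendant '[0.0017,0,0.0042,0,0,0,0, 0.0015,0,0.0044,0,0,0,0, 0.0014,0,0.0044,0,0,0,0]'; python3 chk.py;  python3 -m pendant '[0.0005,0,0.0023,0,0,0,0]'>/dev/null; python3 chk.py
python3 - <<'E'
from h import *
im=get_image("scene")
for v in(.85,.9,1):
    a=1.105-v;q=proj("scene",C+JR@np.array([0,.079+.117*np.cos(a),.043+.117*np.sin(a)]));print(v,q.round(1))
    x=int(round(q[0]))
g=im.max(2)
for x in(375,380,384,388):print(x,g[215:250,x].tolist())
E
```

```text
clock: 22.72
position: [0.6299, 0.1227, 0.0499]
ee_rot: [-2.39, -2.039, -0.001]
force: [-1.0, 1.7, 3.3]
width: 0.006
gripper_force: 1.4
jig [0.0006 0.1604 0.0479] f [-1.27  1.52  3.3 ]
jig [0.0006 0.161  0.0452] f [-0.08 -0.08  1.52]
0.85 [384.4 229.9]
0.9 [384.7 231.5]
1 [384.9 234.8]
375 [22, 20, 23, 21, 22, 22, 76, 43, 42, 42, 42, 42, 42, 43, 42, 31, 50, 42, 37, 23, 22, 41, 128, 128, 116, 136, 149, 147, 104, 121, 61, 60, 61, 61, 62]
380 [42, 42, 42, 42, 41, 40, 38, 43, 49, 41, 42, 41, 42, 39, 43, 98, 42, 43, 41, 43, 25, 26, 61, 148, 148, 151, 153, 156, 157, 166, 92, 84, 83, 60, 59]
384 [42, 42, 29, 139, 135, 109, 102, 83, 54, 55, 48, 42, 45, 43, 68, 31, 26, 23, 24, 26, 23, 19, 48, 60, 60, 60, 59, 60, 59, 66, 124, 59, 59, 60, 59]
388 [51, 43, 43, 42, 51, 59, 58, 59, 59, 59, 58, 59, 60, 59, 60, 97, 59, 59, 59, 60, 59, 59, 60, 60, 59, 60, 59, 59, 59, 66, 112, 59, 59, 59, 60]
```

```bash
sed -i 's/>2.7/>5/' chk.py; python3 -m pendant '[0.0004,0,0.0022,0,0,0,0]'>/dev/null; python3 chk.py && python3 -m pendant '[0.0003,0,0.0016,0,0,0,0]'>/dev/null && python3 chk.py && python3 -m pendant '[0.0002,0,0.0015,0,0,0,0]'>/dev/null && python3 chk.py &&  python3 -m pendant '[0,0,0.0012,0,0,0,0]'>/dev/null && python3 chk.py
```

```text
jig [0.0008 0.1609 0.0432] f [-0.01  1.2  -0.74]
jig [0.0006 0.1612 0.0414] f [ 0.41  0.47 -0.06]
jig [0.0006 0.1614 0.04  ] f [-0.34  0.2  -0.  ]
jig [0.0006 0.1615 0.0388] f [-0.47 -0.17  0.3 ]
```

The force has dropped to zero, so the handle has snapped away from the finger. I lift clear and check.

```bash
python3 -m pendant '[0,0,-0.01,0,0,0,0, 0,0,-0.03,0,0,0,0, 0,0,-0.04,0,0,0,0, -0.01,-0.03,-0.04,0,0,0,0, -0.02,-0.04,-0.03,0,0,0,0, -0.02,-0.05,0,0,0,0,0, -0.02,-0.05,0,0,0,0,0, 0,-0.05,0,0,0,0,0, 0,-0.03,0,0,0,0,0, 0,0,0,0,0,0,0]'
python3 - <<'E'
from h import *
a=cv2.cvtColor(get_image("scene"),cv2.COLOR_RGB2BGR);b=cv2.cvtColor(get_image("top"),cv2.COLOR_RGB2BGR)
for v in(0,.9,1):
    r=1.105-v;q=proj("scene",C+JR@np.array([0,.079+.117*np.cos(r),.043+.117*np.sin(r)]));print(v,(q-[240,170])*4.5)
a=cv2.resize(a[170:270,240:400],(720,450),interpolation=cv2.INTER_CUBIC)
b=cv2.resize(b[120:300,160:480],(266,150),interpolation=cv2.INTER_AREA)
o=np.zeros((600,720,3),np.uint8);o[:450]=a;o[450:,:266]=b;cv2.imwrite("pics/f.png",o)
E
```

```text
clock: 24.65
position: [0.3704, 0.0945, 0.1914]
ee_rot: [-2.386, -2.04, -0.002]
force: [0.5, -0.1, 0.8]
width: 0.008
gripper_force: 0.0
0 [545.9553928  146.17487293]
0.9 [651.21512828 276.90992289]
1 [652.2056254  291.47354845]
```

View pics/f.png

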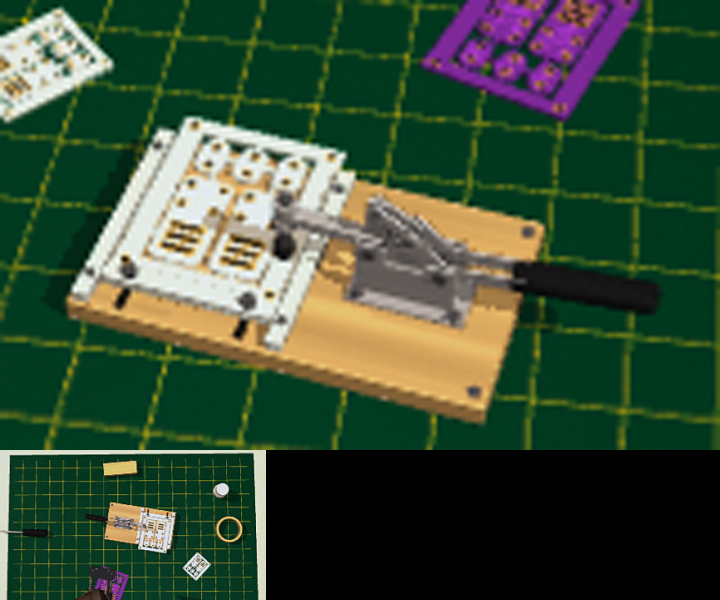

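The clamp is shut: the handle end is at (655,295), as predicted for value 1.0. The pad bears on the panel strip at (283,245), and the panel sits tight against the stop bar. The other things on the mat are where they were.

```bash
python3 -c "
from cell import *
print(sign_off())"
```

```text
the job is handed in; nothing more can be done
None
```

I slid the panel home against the back stop, held it there at about 6 N, shut the toggle clamp past centre with one push (peak reading about 6 N), and handed the job in at about 25 s with the bystanders unmoved.

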